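# Re-lay the tool rack in reverse order

### The job

The four tools on the wooden rack lie in the order in which they are used for assembly; lay them out for dismantling on the empty grey rack, in the reverse order: the tool nearest the yellow end of the wooden rack goes into the place farthest from the yellow end of the grey rack, and so on, so that the last comes first. Lay each tool flat across both rails, square to them, in the middle of its place and centred lengthwise over the rack.

Things in the scene. Friction and masses are not known exactly. Their poses are not given: they have to be found in the camera images.
- wood_rack: Wooden tool rack (all dark brown), full at first: 310 (y) x 116 (x) mm, fixed; origin at centre of underside, on the table. Base 8 mm thick; two rails along y at x = -45, 45 mm, 14 mm wide, tops 50 mm up. 6 mm pins, 13 mm high, on the rails at y = -144, -72, 0, 72, 144 mm part four places centred at y = -108, -36, 36, 108, x = 0. Tools lie along x across both rails. The -y end is yellow.
- grey_rack: Grey tool rack (grey base, dark steel rails), empty at first: 310 (y) x 116 (x) mm, fixed; origin at centre of underside, on the table. Base 8 mm thick; two rails along y at x = -45, 45 mm, 14 mm wide, tops 50 mm up. 6 mm pins, 13 mm high, on the rails at y = -144, -72, 0, 72, 144 mm part four places centred at y = -108, -36, 36, 108, x = 0. Tools lie along x across both rails. The -y end is yellow.
- spanner: Plain grey combination spanner, 165 mm long, ends 43 and 38 mm wide, 8 mm thick; the shank is 12 mm wide and 5 mm thick, 1 to 6 mm above the origin. 0.13 kg. Origin: middle of its length and width, on its underside (50 mm up on the rails); y along its length, z up. Grip across the shank at its middle.
- pliers: Pliers with red handles (+y, spreading) and dark jaws (-y), 165 mm long, 52 mm wide over the handles, 15 mm thick, 0.22 kg. Origin: middle of its length and width, 2 mm below its underside (48 mm up on the rails); y along its length, z up. Grip across the pivot, 40 mm wide, 18 mm from the origin towards the jaws (-y).
- rule: Folded pale wooden rule, 237 mm long, 17 mm wide, 13 mm high. 0.11 kg. Origin: middle of its length and width, on its underside (50 mm up on the rails); y along its length, z up.
- bar: Bright plain steel bar, 280 mm long, 14 mm wide and high. 0.33 kg; it does not roll. Origin: middle of its length and width, on its underside (50 mm up on the rails); y along its length, z up.
- tile_spanner: Blue tile, 56 x 58 x 3 mm, fixed on the wooden rack's base between the rails (top 11 mm above the table), in the middle of the place of the spanner at the start; origin at the centre of its underside, axes as the rack's. It stays there and shows where that tool came from.
- tile_pliers: Red tile, 56 x 58 x 3 mm, fixed on the wooden rack's base between the rails (top 11 mm above the table), in the middle of the place of the pliers at the start; origin at the centre of its underside, axes as the rack's. It stays there and shows where that tool came from.
- tile_rule: White tile, 56 x 58 x 3 mm, fixed on the wooden rack's base between the rails (top 11 mm above the table), in the middle of the place of the folding rule at the start; origin at the centre of its underside, axes as the rack's. It stays there and shows where that tool came from.
- tile_bar: Green tile, 56 x 58 x 3 mm, fixed on the wooden rack's base between the rails (top 11 mm above the table), in the middle of the place of the steel bar at the start; origin at the centre of its underside, axes as the rack's. It stays there and shows where that tool came from.
There are look-alikes about, which are no part of the job. What is shaped like the spanner but blue or turquoise is not meant.

How it is judged (in metres and radians):
At the end, for the whole second after the job is handed in: Each tool rests flat on the grey rack in the place mirroring its start (wooden rack y = c, its tile, to grey rack y = -c): origin within 15 mm of that place along the row, 22 mm across it, 6 mm in height; within 0.2 rad of square to the rails, tilt under 0.15 rad, at rest (((y of tile_spanner in the frame of wood_rack between -0.123 and -0.093 m and y of spanner in the frame of grey_rack between 0.093 and 0.123 m) or (y of tile_spanner in the frame of wood_rack between -0.051 and -0.021 m and y of spanner in the frame of grey_rack between 0.021 and 0.051 m) or (y of tile_spanner in the frame of wood_rack between 0.021 and 0.051 m and y of spanner in the frame of grey_rack between -0.051 and -0.021 m) or (y of tile_spanner in the frame of wood_rack between 0.093 and 0.123 m and y of spanner in the frame of grey_rack between -0.123 and -0.093 m)) and x of spanner in the frame of grey_rack between -0.022 and 0.022 m and z of spanner in the frame of grey_rack between 0.044 and 0.056 m and angle between the y axis of each of spanner, pliers, rule, bar and the x axis of grey_rack, either way round below 0.2 rad and angle between each of spanner, pliers, rule, bar's own z axis and vertical below 0.15 rad and linear speed of each of spanner, pliers, rule, bar below 0.02 m/s and angular speed of each of spanner, pliers, rule, bar below 0.1 rad/s and ((y of tile_pliers in the frame of wood_rack between -0.123 and -0.093 m and y of pliers in the frame of grey_rack between 0.093 and 0.123 m) or (y of tile_pliers in the frame of wood_rack between -0.051 and -0.021 m and y of pliers in the frame of grey_rack between 0.021 and 0.051 m) or (y of tile_pliers in the frame of wood_rack between 0.021 and 0.051 m and y of pliers in the frame of grey_rack between -0.051 and -0.021 m) or (y of tile_pliers in the frame of wood_rack between 0.093 and 0.123 m and y of pliers in the frame of grey_rack between -0.123 and -0.093 m)) and x of pliers in the frame of grey_rack between -0.022 and 0.022 m and z of pliers in the frame of grey_rack between 0.042 and 0.054 m and ((y of tile_rule in the frame of wood_rack between -0.123 and -0.093 m and y of rule in the frame of grey_rack between 0.093 and 0.123 m) or (y of tile_rule in the frame of wood_rack between -0.051 and -0.021 m and y of rule in the frame of grey_rack between 0.021 and 0.051 m) or (y of tile_rule in the frame of wood_rack between 0.021 and 0.051 m and y of rule in the frame of grey_rack between -0.051 and -0.021 m) or (y of tile_rule in the frame of wood_rack between 0.093 and 0.123 m and y of rule in the frame of grey_rack between -0.123 and -0.093 m)) and x of rule in the frame of grey_rack between -0.022 and 0.022 m and z of rule in the frame of grey_rack between 0.044 and 0.056 m and ((y of tile_bar in the frame of wood_rack between -0.123 and -0.093 m and y of bar in the frame of grey_rack between 0.093 and 0.123 m) or (y of tile_bar in the frame of wood_rack between -0.051 and -0.021 m and y of bar in the frame of grey_rack between 0.021 and 0.051 m) or (y of tile_bar in the frame of wood_rack between 0.021 and 0.051 m and y of bar in the frame of grey_rack between -0.051 and -0.021 m) or (y of tile_bar in the frame of wood_rack between 0.093 and 0.123 m and y of bar in the frame of grey_rack between -0.123 and -0.093 m)) and x of bar in the frame of grey_rack between -0.022 and 0.022 m and z of bar in the frame of grey_rack between 0.044 and 0.056 m); the robot touches nothing.
It also fails if it takes over 96 s, if anything falls off the work surface, if the arm or the gripper's body presses on something with over 40 N, if the wrist force passes 120 N, or if a joint passes its speed limit or range.

### The arm

A 6-joint arm with a two-finger parallel gripper is mounted at the origin on the work surface; the furniture and walls round the work are solid. World frame = base frame: x ahead of the robot, y to its left, z up, the work surface at z = 0. Lengths are in mm, angles in rad, forces in N, time in s.
With the tool pointing down it reaches from about 350 to 875 mm from the base axis. Payload 4.2 kg.
Tool frame: the origin (TCP) lies at the very end of the fingers, on their centre line; the grasp point (between the pads) lies 19 mm behind it; z points along the fingers, y is the line along which they close (so a half turn about z gives the same grasp; the last joint's range is limited). The gripper opens to 85 mm and grips with 20 to 120 N. Pads are 22 mm wide; open, the fingers measure 114 mm over their backs; the gripper's body (76 mm by 85 mm) begins 54 mm behind the grasp point. The pads swing forward as they close: fully open they stand 13 mm farther back than shut.
Start: joints at [-0.915, 0.385, 0.008, 0, -1.194, -0.259], TCP at [241.556, -576.411, 231.312] pointing down, gripper open.
Joint ranges: [-3.14, 3.14], [-1.21, 2.06], [-1.07, 1.41], [-3.16, 2.05], [-2.99, -0.16], [-3.1, 3.1]. Speed limits (rad/s): [2.79, 2.79, 3.14, 3.14, 3.14, 3.14].

### API

Orientations are given as a unit quaternion [x, y, z, w].
In Python, from bench import arm gives the robot as it stands. The module is installed in compiled form; this text tells all that it offers.
- The arm moves only by the tool drive_tool, never from a script. Its argument "targets" is a list of rows, each a list of 5 numbers: the closure, from -1 (fully open) to 1 (shut), then the shift along the tool's x, y, z in mm, then the turn about the tool's z in degrees. In form: [[grip, tx, ty, tz, roll], ...]. A call has 1 to 12 rows; each row is the pose to reach, as a shift and turn from the pose commanded when the call began, along the tool's axes at that moment; what a row does not reach only later rows make up. A row lasts 1/10 s, in which the tool goes at most 50 mm and 8.59 degrees, less where a joint would pass 70% of its speed; a pose out of reach is approached as far as the arm can. A call with a gripper value outside its range is refused whole. The fingers move at their own pace and stop on an object; the grip force is fixed at half the most. Time passes only in rows, so rows that repeat a pose let the fingers close. It gives the time, the measured TCP pose, the force, the opening and the grip force at its end, in the units of the state.
- arm.read_state(): the state, without advancing time (a new reading comes with each control period).
- arm.get_image(name): name is "scene" or "top" or "wrist"; returns the picture (400x640x3 uint8, blue, green, red); there is no depth.
- arm.camera_params(name): a dict with "fov_y" (degrees; the focal length in pixels is half the picture's height over the tangent of half this angle, whatever the lens; pixels are square), "cx", "cy" (the principal point, pixels), "rvec" (rotation vector, rad) and "tvec" (3), from world to camera coordinates, as OpenCV has them; the wrist camera has in their place "tool_from_camera" (4x4, takes a point from camera to tool coordinates, whose origin is the TCP and whose axes are the flange's). Camera axes: x right, y down, z forward; pixel columns grow to the right and rows downward; lengths in mm; the calibration is good to about 2 mm. The wrist camera is an equidistant fisheye: a pixel r from the principal point sees the ray r / f radians off the axis. A picture is of the moment at which its call begins: read the wrist's pose just before it. camera_params takes no time and is no camera call.
- arm.job_done(): hands the job in; it is judged then, once.
The state is a dict: "clock": time; "joints": joint angles; "joint_vel": joint speeds; "joint_efforts": joint torques, N m; "position": TCP position; "ee_rot": TCP orientation; "contact_force": force on the tool from outside, world axes, zero at the start; "wrist_torque": the same for the moment, N m; "gripper_width": finger opening in mm; "grasp_force": force on a finger pad.
Only numpy, scipy, OpenCV 4.12 (cv2) and the standard library are available. Lean on these libraries where they do the work, as an engineer would, in place of code of your own. Each camera call takes 0.05 s, during which the arm holds its last target. There are 200 camera calls.

## Working session

There is one attempt and no reset: what is moved stays moved. The work goes in short steps, Python scripts to look and compute and a tool call to move; the robot and the scene stay as the last step left them, time stands still between calls to the robot, and variables do not carry over. Pictures are saved under pics/ and viewed, at most 14 in all, crops included, and the job is handed in when it is done.

Besides the shell and the picture viewer there is one more tool, called after "Request:" as name([rows], argument=value, ...), one row to a line, values as JSON. drive_tool: Moves the arm, as the interface text tells. Its arguments: {"type":"object","properties":{"targets":{"type":"array","items":{"type":"array","items":{"type":"number"}}}},"required":["targets"]}

```bash
mkdir -p pics; cat > h.py <<'E'
import numpy as np,cv2
from bench import arm
from scipy.spatial.transform import Rotation as R
def cam(n):
    p=arm.camera_params(n); f=200/np.tan(np.radians(p['fov_y'])/2)
    return p,f
def ray(n,u,v,z):
    p,f=cam(n); M=R.from_rotvec(np.ravel(p['rvec'])).as_matrix(); t=np.ravel(p['tvec'])
    d=M.T@np.array([(u-p['cx'])/f,(v-p['cy'])/f,1]); o=-M.T@t
    return o+d*(z-o[2])/d[2]
def proj(n,P):
    p,f=cam(n); M=R.from_rotvec(np.ravel(p['rvec'])).as_matrix()
    c=M@np.array(P)+np.ravel(p['tvec']); return c[0]/c[2]*f+p['cx'],c[1]/c[2]*f+p['cy']
E
python3 - <<'E'
from h import *
for n in('scene','top'):
    cv2.imwrite(f'pics/{n}0.png',arm.get_image(n)); print(n,arm.camera_params(n))
print(arm.camera_params('wrist')); s=arm.read_state(); print(s)
print(R.from_quat(s['ee_rot']).as_matrix())
E
```

```text
scene {'fov_y': 43.47011050135063, 'cx': 323.12117306376035, 'cy': 203.25395143443907, 'rvec': array([ 1.3546011 , -2.17890591,  0.88761958]), 'tvec': array([ 217.47389685,  360.02442555, 1041.7690728 ])}
top {'fov_y': 52.20397946358476, 'cx': 323.22024148691975, 'cy': 196.78625741917529, 'rvec': array([ 2.17734541, -2.14776679,  0.13757212]), 'tvec': array([-15.96852416, 515.46424332, 944.28007835])}
{'fov_y': 65.70646984690485, 'cx': 321.1653887621344, 'cy': 202.63439239812467, 'tool_from_camera': array([[ 7.62402424e-05, -9.52984562e-01, -3.03018843e-01,
         7.73928932e+01],
       [ 9.99999972e-01,  1.40292807e-04, -1.89614080e-04,
        -3.73751557e-01],
       [ 2.23210655e-04, -3.03018820e-01,  9.52984546e-01,
        -1.43958331e+02],
       [ 0.00000000e+00,  0.00000000e+00,  0.00000000e+00,
         1.00000000e+00]])}
{'clock': 0.1, 'joints': array([-9.15393392e-01,  3.85493175e-01,  6.74599927e-03, -4.15925011e-04,
       -1.19396871e+00, -2.58590141e-01]), 'joint_vel': array([-0.00239457, -0.00045941,  0.00377897,  0.00110392,  0.00083144,
        0.00012024]), 'joint_efforts': array([-1.16715884e-03, -3.93319666e+01,  1.88930547e+01,  4.19784665e+00,
       -2.56211708e-03,  2.03520230e-06]), 'position': array([ 241.35716273, -575.95674863,  230.31917218]), 'ee_rot': array([-1.97031942e-01,  9.80396581e-01,  9.46579629e-04, -2.50044315e-04]), 'contact_force': array([ 0.50092803,  0.26329355, -0.44032616]), 'wrist_torque': array([-0.0309905 , -0.01596597,  0.0151956 ]), 'grasp_force': 0.0, 'gripper_width': 85.02200865170829}
[[-9.22356703e-01 -3.86338411e-01 -8.63298029e-04]
 [-3.86339358e-01  9.22355036e-01  1.75751343e-03]
 [ 1.17272338e-04  1.95458030e-03 -9.99998083e-01]]
```

View pics/top0.png

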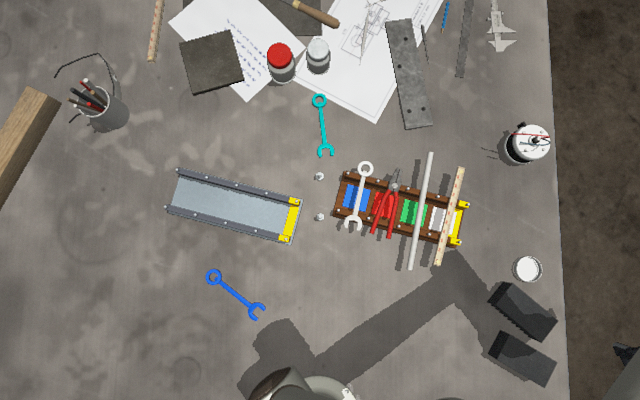

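View pics/scene0.png

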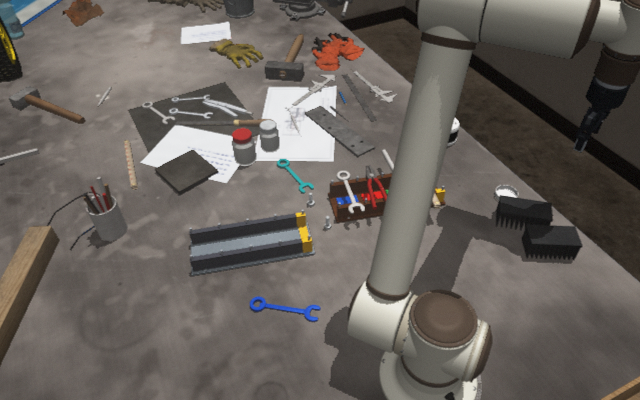

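Top view: the wooden rack is at about (400,208), with its yellow end at right (460,225). From the yellow end it holds the rule (450,215), bar (421,210), pliers (385,208) and spanner (357,195). The grey rack is at (233,205), yellow end at (292,220).

Look-alikes for the spanner are the turquoise one at (322,125), the blue one at (235,293), and the grey ones on the mat in the scene view at (160,110) and (190,113). The pale strip at (155,30) could pass for the rule and the steel strip at (465,45) for the bar. I choose the four tools lying on the wooden rack and will check them in a close crop.

```bash
python3 - <<'E'
from h import *
im=cv2.imread('pics/top0.png')
cv2.imwrite('pics/crop0.png',cv2.resize(im[150:280,155:480],None,fx=2.4,fy=2.4,interpolation=cv2.INTER_CUBIC))
h=cv2.cvtColor(im,cv2.COLOR_BGR2HSV)
def m(lo,hi,z,name,x0=330,x1=480):
    k=cv2.inRange(h,lo,hi); k[:150]=0;k[280:]=0;k[:,:x0]=0;k[:,x1:]=0
    n,l,s,c=cv2.connectedComponentsWithStats(k)
    for i in range(1,n):
        if s[i,4]>25:
            r=cv2.minAreaRect(np.argwhere(l==i)[:,::-1].astype(np.float32))
            print(name,s[i],c[i].round(1),ray('top',*c[i],z).round(1),[ray('top',*q,z).round()[:2].tolist() for q in cv2.boxPoints(r)])
m((20,150,120),(35,255,255),50,'yel',150)
m((105,150,80),(125,255,255),11,'blue')
m((45,120,60),(75,255,255),11,'green')
m((0,0,185),(180,45,255),57,'bright')
m((0,170,80),(6,255,255),55,'red')
m((12,40,150),(25,120,255),60,'rule')
E
```

```text
yel [278 197  22  45 382] [289.7 219.8] [458.3  68.4  50. ] [[413.0, 96.0], [513.0, 71.0], [506.0, 44.0], [406.0, 70.0]]
yel [458 200  11   8  61] [462.6 203.7] [ 501.6 -335.7   50. ] [[497.0, -323.0], [512.0, -327.0], [506.0, -351.0], [491.0, -347.0]]
yel [448 208  15  37 238] [455.9 227.7] [ 445.2 -318.4   50. ] [[408.0, -298.0], [492.0, -305.0], [490.0, -334.0], [407.0, -327.0]]
blue [342 184  16  24 246] [350.  196.1] [520.8 -74.3  11. ] [[497.0, -55.0], [551.0, -68.0], [545.0, -94.0], [491.0, -81.0]]
blue [359 188  11  24 150] [364.1 199.5] [ 512.9 -108.7   11. ] [[487.0, -95.0], [542.0, -107.0], [538.0, -123.0], [484.0, -111.0]]
green [400 199  18  26 333] [408.8 211.5] [ 484.9 -217.6   11. ] [[462.0, -194.0], [516.0, -207.0], [509.0, -242.0], [454.0, -229.0]]
green [421 204   7  23  63] [423.7 214.4] [ 478.4 -253.9   11. ] [[451.0, -244.0], [505.0, -256.0], [503.0, -264.0], [449.0, -252.0]]
bright [408 152  25 118 506] [420.4 210.7] [ 483.2 -234.6   57. ] [[350.0, -203.0], [624.0, -257.0], [622.0, -267.0], [348.0, -213.0]]
bright [344 161  30  70 444] [359.  195.2] [517.5 -92.1  57. ] [[444.0, -55.0], [603.0, -93.0], [594.0, -133.0], [435.0, -95.0]]
bright [429 206   8  23  67] [432.4 216.9] [ 469.2 -262.3   57. ] [[444.0, -253.0], [495.0, -265.0], [493.0, -272.0], [442.0, -260.0]]
bright [438 209   8  22  63] [441.9 220. ] [ 462.3 -284.1   57. ] [[439.0, -274.0], [489.0, -288.0], [487.0, -294.0], [438.0, -281.0]]
bright [448 212   9  22  85] [452.  222.6] [ 456.5 -307.4   57. ] [[433.0, -297.0], [483.0, -310.0], [481.0, -319.0], [431.0, -305.0]]
red [370 189  29  50 789] [384.6 209.1] [ 486.  -151.8   55. ] [[430.0, -109.0], [539.0, -132.0], [528.0, -188.0], [419.0, -165.0]]
rule [434 166  31 100 666] [449.1 215.5] [ 472.8 -300.2   60. ] [[362.0, -261.0], [591.0, -324.0], [586.0, -341.0], [358.0, -277.0]]
```

View pics/crop0.png

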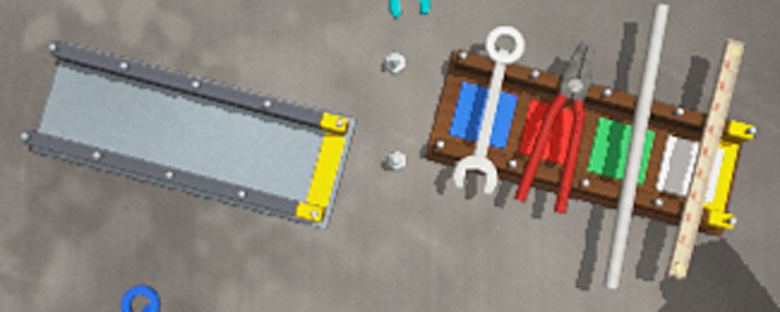

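The crop confirms the choice: spanner on the blue tile, pliers on red, bar on green, rule on white, yellow at right. Pins show as bright dots, for example (52,47) to (314,213) on grey and (460,55) to (731,220) on wood, so I'll fit the rack poses from those.

```bash
cat >> h.py <<'E'
import json
def plan(P,yaw):
    "tx,ty,tz,roll to bring TCP to P with tool y at world angle yaw(deg), tool pointing down"
    s=arm.read_state(); M=R.from_quat(s['ee_rot']).as_matrix()
    d=M.T@(np.array(P)-s['position']); a=np.degrees(np.arctan2(M[1,1],M[0,1]))
    r=-(yaw-a); r=(r+90)%180-90
    return d.round(1),round(r,1)
E
python3 - <<'E'
from h import *
up=lambda l:[(155.0+u/2.4-.3,150+v/2.4-.3) for u,v in l]
G=up([(52,47),(123,65),(195,84),(267,103),(340,123),(25,136),(97,155),(168,173),(241,193),(314,213)])
W=up([(460,55),(535,73),(608,92),(680,111),(752,130),(440,145),(512,163),(585,182),(658,201),(731,220)])
mod=np.array([(x,y) for x in(45,-45) for y in(144,72,0,-72,-144)],float)
out={}
for n,L in(('grey',G),('wood',W)):
    P=np.array([ray('top',u,v,62)[:2] for u,v in L]); c=P.mean(0); U,S,V=np.linalg.svd(mod.T@(P-c)); Q=(U@V).T
    a=np.degrees(np.arctan2(Q[1,0],Q[0,0])); print(n,c.round(1),round(a,2),'resid',np.abs((P-c)-mod@Q.T).max().round(1),np.linalg.det(Q))
    out[n]=[*c,a]
json.dump(out,open('racks.json','w'))
for n in out:
    c=np.array(out[n][:2]);a=np.radians(out[n][2]); Q=np.array([[np.cos(a),-np.sin(a)],[np.sin(a),np.cos(a)]])
    print(n,[(y,(c+Q@[0,y]).round(1).tolist()) for y in(108,36,-36,-108)])
# tools in wood frame
c=np.array(out['wood'][:2]);a=np.radians(out['wood'][2]); Q=np.array([[np.cos(a),-np.sin(a)],[np.sin(a),np.cos(a)]])
im=cv2.imread('pics/top0.png')
for nm,p,z in(('bar mid',(420.4,210.7),62),('rule mid',(449.1,215.5),62),('spanner',(359,195.2),56),('pivot',(155+575/2.4,150+86/2.4),62)):
    w=ray('top',*p,z)[:2]; print(nm,w.round(1),(Q.T@(w-c)).round(1))
C=np.array([517.5,-92.1])
print(plan([517,-92,230],90+out['wood'][2]))
E
```

```text
grey [493.5 204.6] -14.05 resid 1.1 0.9999999999999998
wood [ 491.4 -193.3] -13.84 resid 2.3 1.0
grey [(108, [519.7, 309.4]), (36, [502.3, 239.5]), (-36, [484.8, 169.7]), (-108, [467.3, 99.9])]
wood [(108, [517.2, -88.4]), (36, [500.0, -158.3]), (-36, [482.7, -228.2]), (-108, [465.5, -298.1])]
bar mid [ 482.7 -233.4] [  1.2 -41. ]
rule mid [ 472.5 -299.5] [   7.1 -107.7]
spanner [517.5 -92.1] [  1.2 104.5]
pivot [ 539.9 -174.2] [42.5 30.1]
(array([-441.2,  339.9,    0.9]), np.float64(36.6))
```

Request:
drive_tool([
  [0.0, -38, 26, 0, 4],
  [0.0, -76, 52, 0, 8],
  [0.0, -114, 78, 0, 12],
  [0.0, -152, 104, 0, 16],
  [0.0, -190, 130, 0, 20],
  [0.0, -228, 156, 0, 24],
  [0.0, -266, 182, 0, 28],
  [0.0, -304, 208, 0, 32],
  [0.0, -342, 234, 0, 36],
  [0.0, -378, 257, 0, 36.6],
  [0.0, -378, 257, 0, 36.6],
  [0.0, -378, 257, 0, 36.6],
])

```text
clock: 1.3
position: [491.0, -192.3, 230.8]
ee_rot: [0.12, 0.993, 0.0, -0.001]
contact_force: [-0.4, 0.7, -0.5]
gripper_width: 42.4
grasp_force: 0.0
```

```bash
cat >> h.py <<'E'
def wray(u,v,z,s):
    p,f=cam('wrist'); T=np.array(p['tool_from_camera']); M=R.from_quat(s['ee_rot']).as_matrix()
    a=np.array([u-p['cx'],v-p['cy']]); r=np.hypot(*a)+1e-9; th=r/f
    d=M@T[:3,:3]@np.array([*(a/r*np.sin(th)),np.cos(th)]); o=s['position']+M@T[:3,3]
    return o+d*(z-o[2])/d[2]
def fr(n,w):
    cx,cy,a=json.load(open('racks.json'))[n]; a=np.radians(a); w=np.array(w)[:2]-[cx,cy]
    return np.array([np.cos(a)*w[0]+np.sin(a)*w[1],-np.sin(a)*w[0]+np.cos(a)*w[1]]).round(1)
def fw(n,x,y):
    cx,cy,a=json.load(open('racks.json'))[n]; a=np.radians(a)
    return np.array([cx+np.cos(a)*x-np.sin(a)*y,cy+np.sin(a)*x+np.cos(a)*y])
E
python3 - <<'E'
from h import *
s=arm.read_state(); cv2.imwrite('pics/w1.png',arm.get_image('wrist'))
json.dump({k:np.array(s[k]).tolist() for k in('position','ee_rot')},open('w1.json','w'))
print(s['clock'],s['position'],s['gripper_width'])
E
```

```text
1.3 [ 490.97359031 -192.3365138   230.77762785] 42.37108170044529
```

View pics/w1.png

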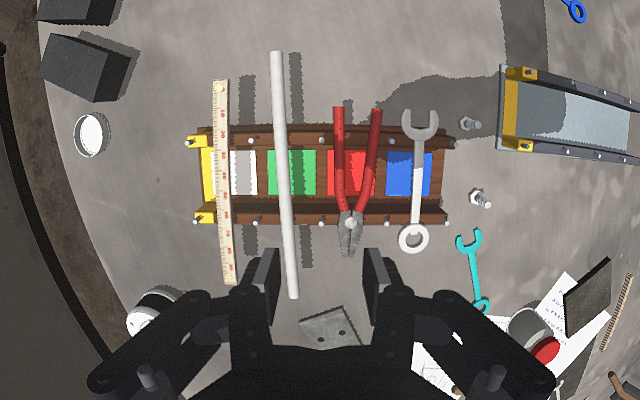

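The wrist view shows the rule from (220,80) to (231,284), bar (276,52) to (293,297), and the pliers with handle ends at (338,108) and (376,110), bolt at (350,222) and tip at (348,256). The spanner runs from (419,110) to (412,250).

```bash
python3 - <<'E'
from h import *
s=json.load(open('w1.json')); s={k:np.array(v) for k,v in s.items()}
for n,u,v,z in[('rule',220,80,62),('rule',231,284,62),('bar',276,52,63),('bar',293,297,63),('hA',338,108,60),('hB',376,110,60),('bolt',350,222,64),('tip',348,256,58),('sp open',419,110,56),('sp ring',412,251,56),('sp mid',416,175,56),('pinfar',448,222,63),('pinnear',196,219,63),('pin mid',386,220,63),('pin',321,222,63),('p',258,222,63),('up',251,140,63),('up',386,140,63),('up',456,143,63)]:
    w=wray(u,v,z,s); print(n,w.round(1)[:2],fr('wood',w))
E
```

```text
rule [ 360.  -267.1] [-109.9 -103.2]
rule [ 587.7 -330. ] [ 126.3 -109.7]
bar [ 349.4 -204.1] [-135.2  -44.4]
bar [ 620.7 -259.6] [141.5 -33.4]
hA [ 420.4 -158. ] [-77.4  17.3]
hB [ 430.6 -120.8] [-76.3  55.9]
bolt [ 540.4 -172.7] [42.7 31.7]
tip [ 583.4 -183.5] [87.1 31.6]
sp open [439.6 -74.6] [-78.6 102.9]
sp ring [ 597.9 -108.3] [ 83.1 108. ]
sp mid [508.  -90.8] [ -8.3 103.5]
pinfar [569.1 -62.2] [ 44.1 145.8]
pinnear [ 497.2 -341. ] [  41. -142.]
pin mid [ 548.2 -133.7] [40.9 71.4]
pin [ 533.3 -203.2] [43.1  0.4]
p [ 517.2 -270.2] [ 43.5 -68.5]
up [ 429.7 -251.5] [-45.9 -71.3]
up [ 462.6 -117.6] [-46.   66.6]
up [481.2 -41.3] [-46.3 145.1]
```

```bash
cat >> h.py <<'E'
def go(n,x,y,z,da=0): 
    a=json.load(open('racks.json'))[n][2]; print(n,x,y,z,plan([*fw(n,x,y),z],90+a+da))
E
python3 -c "
from h import *
go('wood',2,105.3,34.5,1.8)
# where it'd project: check side view heights
"
```

```text
wood 2 105.3 34.5 (array([ -3.1, 105.4, 196.4]), np.float64(-1.8))
```

Request:
drive_tool([
  [0, -3, 50, 0, -1.8],
  [0, -3, 105, 0, -1.8],
  [0, -3, 105, 40, -1.8],
  [0, -3, 105, 80, -1.8],
  [0, -3, 105, 115, -1.8],
  [0, -3, 105, 145, -1.8],
  [0, -3, 105, 170, -1.8],
  [0, -3, 105, 185, -1.8],
  [0, -3, 105, 196.4, -1.8],
  [0, -3, 105, 196.4, -1.8],
  [0, -3, 105, 196.4, -1.8],
])

```text
clock: 2.45
position: [519.2, -92.7, 35.4]
ee_rot: [0.105, 0.994, -0.0, 0.0]
contact_force: [0.6, 0.6, 0.1]
gripper_width: 42.8
grasp_force: 0.0
```

Request:
drive_tool([
  [0.3, 0, 0, 0, 0],
  [0.5, 0, 0, 0, 0],
  [0.8, 0, 0, 0, 0],
  [1, 0, 0, 0, 0],
  [1, 0, 0, 0, 0],
  [1, 0, 0, 0, 0],
  [1, 0, 0, 0, 0],
  [1, 0, 0, 0, 0],
  [1, 0, 0, 0, 0],
])

```text
clock: 3.35
position: [519.4, -92.0, 35.8]
ee_rot: [0.105, 0.994, 0.0, 0.001]
contact_force: [-1.2, 0.4, 6.4]
gripper_width: 9.8
grasp_force: 58.6
```

Request:
drive_tool([
  [1, 0, 0, -15, 0],
  [1, 0, 0, -40, 0],
  [1, 0, 0, -80, 0],
  [1, 0, 0, -120, 0],
  [1, 0, 0, -150, 0],
  [1, 0, 0, -150, 0],
  [1, 0, 0, -150, 0],
])

```text
clock: 4.05
position: [518.5, -91.8, 184.8]
ee_rot: [0.105, 0.994, 0.0, 0.0]
contact_force: [0.6, -0.3, -2.0]
gripper_width: 9.4
grasp_force: 58.7
```

```bash
python3 - <<'E'
from h import *
cv2.imwrite('pics/w2.png',arm.get_image('wrist'));s=arm.read_state(); print(s['position'],s['gripper_width'],s['contact_force'])
go('grey',0,-108,34.5)
E
```

```text
[517.84855153 -91.90496808 183.69930001] 9.644882096829287 [ 0.24441465  0.20576445 -1.48171136]
grey 0 -108 34.5 (array([ 89.2, 176.9, 149.4]), np.float64(2.0))
```

View pics/w2.png

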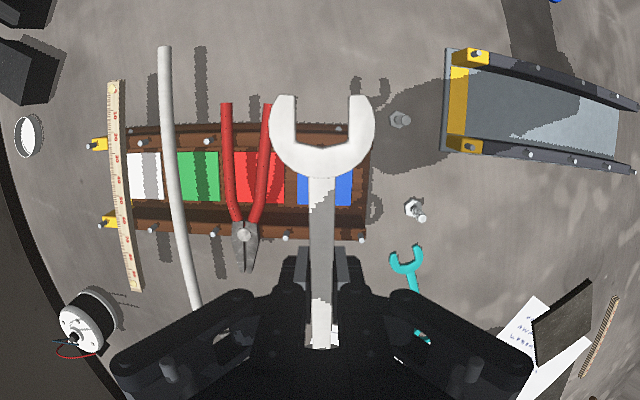

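The spanner is held square at its shank (320,250), and the grey rack is at upper right. I carry it over.

Request:
drive_tool([
  [1, 15, 30, 0, 1],
  [1, 35, 70, 0, 2],
  [1, 55, 110, 0, 2],
  [1, 75, 150, 0, 2],
  [1, 89.5, 177, 0, 2],
  [1, 89.5, 177, 0, 2],
  [1, 89.5, 177, 40, 2],
  [1, 89.5, 177, 80, 2],
  [1, 89.5, 177, 110, 2],
  [1, 89.5, 177, 130, 2],
  [1, 89.5, 177, 140, 2],
  [1, 89.5, 177, 145, 2],
])

```text
clock: 5.3
position: [467.7, 98.8, 38.3]
ee_rot: [0.123, 0.992, -0.001, -0.001]
contact_force: [1.2, -0.2, -1.0]
gripper_width: 9.4
grasp_force: 58.8
```

```bash
python3 -c "
from h import *
go('grey',0,-108,35.5)"
```

```text
grey 0 -108 35.5 (array([0.6, 1. , 2.8]), np.float64(-0.1))
```

Request:
drive_tool([
  [1, 0, 0, 2, 0],
  [1, 0, 0, 3.5, 0],
  [1, 0, 0, 3.5, 0],
  [0.6, 0, 0, 3.5, 0],
  [0.3, 0, 0, 3.5, 0],
  [0.2, 0, 0, 3.5, 0],
  [0.2, 0, 0, 3.5, 0],
  [0.1, 0, 0, -15, 0],
  [0.1, 0, 0, -60, 0],
  [0.1, 0, 0, -110, 0],
  [0.1, 0, 0, -160, 0],
  [0.1, 0, 0, -160, 0],
])

```text
clock: 6.5
position: [472.6, 101.4, 207.5]
ee_rot: [0.122, 0.993, 0.004, 0.007]
contact_force: [0.1, 0.6, -0.6]
gripper_width: 37.9
grasp_force: 0.0
```

```bash
python3 - <<'E'
from h import *
go('wood',23,33.5,180,-1.7)
E
```

```text
wood 23 33.5 180 (array([-112. , -248.2,   26.5]), np.float64(1.6))
```

Request:
drive_tool([
  [0, -15, -33, 0, 1.6],
  [0, -32, -72, 0, 1.6],
  [0, -50, -112, 0, 1.6],
  [0, -68, -152, 0, 1.6],
  [-0.36, -86, -192, 0, 1.6],
  [-0.36, -100, -225, 10, 1.6],
  [-0.36, -112, -248, 26, 1.6],
  [-0.36, -112, -248, 26, 1.6],
  [-0.36, -112, -248, 26, 1.6],
  [-0.36, -112, -248, 26, 1.6],
])

```text
clock: 7.5
position: [516.9, -167.5, 174.2]
ee_rot: [0.136, 0.991, 0.0, 0.0]
contact_force: [-0.8, 0.7, 0.8]
gripper_width: 58.2
grasp_force: 0.0
```

```bash
python3 - <<'E'
from h import *
s=arm.read_state(); a=arm.get_image('wrist'); b=arm.get_image('top'); print(s['gripper_width'])
c=cv2.resize(b[150:280,155:400],(640,340),interpolation=cv2.INTER_CUBIC)
cv2.imwrite('pics/a3.png',cv2.resize(np.vstack([a[:340],c]),(560,595)))
go('wood',23,33.5,38,-1.7)
E
```

```text
58.22157135808453
wood 23 33.5 38 (array([ -4.1,   2.1, 136.6]), np.float64(-0.0))
```

View pics/a3.png

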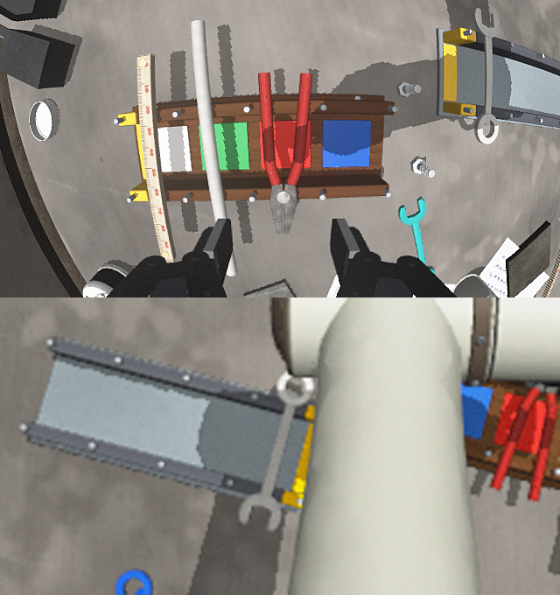

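The spanner lies across the grey rack at the yellow end (485,75), and the pliers are still in place at (283,160). I go down on the pliers next.

Request:
drive_tool([
  [-0.36, -4, 2, 40, 0],
  [-0.36, -4, 2, 75, 0],
  [-0.36, -4, 2, 100, 0],
  [-0.36, -4, 2, 120, 0],
  [-0.36, -4, 2, 130, 0],
  [-0.36, -4, 2, 136.6, 0],
  [-0.36, -4, 2, 136.6, 0],
  [0, -4, 2, 136.6, 0],
  [0.3, -4, 2, 136.6, 0],
  [0.7, -4, 2, 136.6, 0],
  [1, -4, 2, 136.6, 0],
  [1, -4, 2, 136.6, 0],
])

```text
clock: 8.8
position: [522.0, -167.1, 38.9]
ee_rot: [0.136, 0.991, 0.0, 0.001]
contact_force: [0.0, 2.4, 5.9]
gripper_width: 33.1
grasp_force: 57.6
```

Request:
drive_tool([
  [1, 0, 0, 0, 0],
  [1, 0, 0, 0, 0],
  [1, 0, 0, 0, 0],
  [1, 0, 0, 0, 0],
  [1, 0, 0, 0, 0],
])

```text
clock: 9.3
position: [522.0, -167.1, 38.9]
ee_rot: [0.136, 0.991, 0.0, 0.001]
contact_force: [-0.8, 1.5, 5.9]
gripper_width: 33.3
grasp_force: 57.6
```

Request:
drive_tool([
  [1, 0, 0, -10, 0],
  [1, 0, 0, -30, 0],
  [1, 0, 0, -60, 0],
  [1, 0, 0, -100, 0],
  [1, 0, 0, -130, 0],
  [1, 0, 0, -130, 0],
  [1, 0, 0, -130, 0],
])

```text
clock: 10.0
position: [520.7, -167.0, 167.6]
ee_rot: [0.137, 0.991, 0.0, 0.0]
contact_force: [-1.1, -0.6, -3.4]
gripper_width: 32.8
grasp_force: 58.8
```

```bash
python3 - <<'E'
from h import *
s=arm.read_state(); cv2.imwrite('pics/w4.png',arm.get_image('wrist')); print(s['gripper_width'],fr('wood',s['position']))
go('grey',18,-36,39)
E
```

```text
32.83635409252885 [22.2 32.5]
grey 18 -36 39 (array([106.8, 315. , 127.8]), np.float64(-1.7))
```

View pics/w4.png

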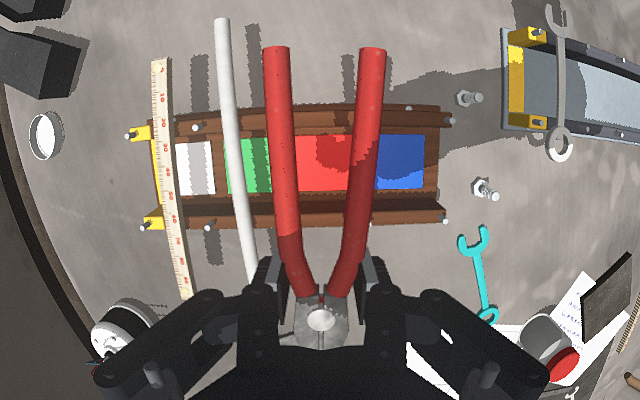

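Pliers are held square, handles at (275,150) and (365,150). I carry them to the second place.

Request:
drive_tool([
  [1, 10, 30, 0, 0],
  [1, 24, 70, 0, -0.8],
  [1, 38, 112, 0, -1.7],
  [1, 52, 154, 0, -1.7],
  [1, 67, 198, 0, -1.7],
  [1, 81, 240, 0, -1.7],
  [1, 94, 278, 0, -1.7],
  [1, 103, 303, 0, -1.7],
  [1, 107, 315, 0, -1.7],
  [1, 107, 315, 0, -1.7],
  [1, 107, 315, 30, -1.7],
  [1, 107, 315, 60, -1.7],
])

```text
clock: 11.25
position: [503.2, 164.0, 106.6]
ee_rot: [0.122, 0.993, 0.0, 0.0]
contact_force: [0.3, 0.4, -3.5]
gripper_width: 32.9
grasp_force: 58.9
```

```bash
python3 -c "
from h import *
go('grey',18,-36,39)"
```

```text
grey 18 -36 39 (array([ 1.3,  1. , 67.6]), np.float64(0.0))
```

Request:
drive_tool([
  [1, 1, 1, 30, 0],
  [1, 1, 1, 50, 0],
  [1, 1, 1, 60, 0],
  [1, 1, 1, 65, 0],
  [1, 1, 1, 68, 0],
  [1, 1, 1, 68, 0],
  [0.1, 1, 1, 68, 0],
  [-0.1, 1, 1, 68, 0],
  [-0.2, 1, 1, 68, 0],
  [-0.25, 1, 1, 68, 0],
  [-0.25, 1, 1, 68, 0],
  [-0.25, 1, 1, 60, 0],
])

```text
clock: 12.45
position: [501.8, 165.8, 46.8]
ee_rot: [0.122, 0.993, -0.001, -0.001]
contact_force: [0.4, -0.2, -0.4]
gripper_width: 53.4
grasp_force: 0.0
```

Request:
drive_tool([
  [-0.25, 0, 0, -30, 0],
  [-0.25, 0, 0, -75, 0],
  [-0.25, 0, 0, -125, 0],
  [-0.1, 0, 0, -150, 0],
  [0, 0, 0, -150, 0],
])

```text
clock: 12.95
position: [504.8, 167.4, 202.8]
ee_rot: [0.121, 0.993, 0.003, 0.004]
contact_force: [0.6, 0.5, 0.3]
gripper_width: 43.1
grasp_force: 0.0
```

```bash
python3 - <<'E'
from h import *
go('wood',3,-39,180,2.3)
E
```

```text
wood 3 -39 180 (array([ -76.6, -392.5,   20.5]), np.float64(-2.4))
```

Request:
drive_tool([
  [0, -7, -35, 0, -2.4],
  [0, -15, -80, 0, -2.4],
  [0, -24, -125, 0, -2.4],
  [0, -33, -170, 0, -2.4],
  [0, -42, -215, 0, -2.4],
  [0, -51, -260, 0, -2.4],
  [0, -60, -305, 0, -2.4],
  [0, -68, -350, 5, -2.4],
  [0, -74, -380, 15, -2.4],
  [0, -77, -392, 20, -2.4],
  [0, -77, -392, 20, -2.4],
  [0, -77, -392, 20, -2.4],
])

```text
clock: 14.15
position: [482.4, -232.3, 177.0]
ee_rot: [0.101, 0.995, 0.0, -0.001]
contact_force: [0.1, -0.1, -0.7]
gripper_width: 42.6
grasp_force: 0.0
```

```bash
python3 - <<'E'
from h import *
s=arm.read_state(); a=arm.get_image('wrist'); b=arm.get_image('top'); print(s['gripper_width'])
c=cv2.resize(b[150:280,155:400],(640,340),interpolation=cv2.INTER_CUBIC)
cv2.imwrite('pics/a5.png',cv2.resize(np.vstack([a[:340],c]),(560,595)))
go('wood',3,-39.5,38,2.3)
E
```

```text
42.6219042258368
wood 3 -39.5 38 (array([ -2. ,  -0.2, 139.6]), np.float64(0.1))
```

View pics/a5.png

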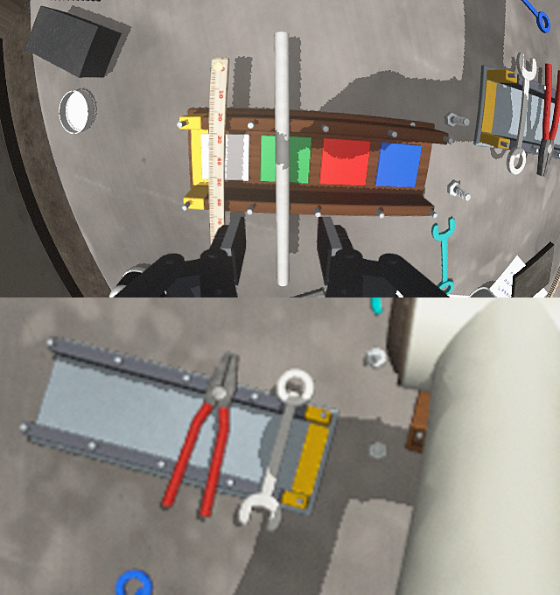

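Pliers (205,430) and spanner (277,450) lie well on the grey rack in the lower picture. The bar stands between the fingers at (281,160), so I grip it.

Request:
drive_tool([
  [0, -2, 0, 40, 0],
  [0, -2, 0, 75, 0],
  [0, -2, 0, 100, 0],
  [0, -2, 0, 120, 0],
  [0, -2, 0, 132, 0],
  [0, -2, 0, 139.5, 0],
  [0, -2, 0, 139.5, 0],
  [0.3, -2, 0, 139.5, 0],
  [0.5, -2, 0, 139.5, 0],
  [0.8, -2, 0, 139.5, 0],
  [1, -2, 0, 139.5, 0],
  [1, -2, 0, 139.5, 0],
])

```text
clock: 15.45
position: [485.4, -233.3, 39.0]
ee_rot: [0.101, 0.995, -0.0, 0.001]
contact_force: [-0.1, 2.1, 5.6]
gripper_width: 13.0
grasp_force: 59.4
```

Request:
drive_tool([
  [1, 0, 0, 0, 0],
  [1, 0, 0, 0, 0],
  [1, 0, 0, 0, 0],
  [1, 0, 0, 0, 0],
  [1, 0, 0, -10, 0],
  [1, 0, 0, -30, 0],
  [1, 0, 0, -60, 0],
  [1, 0, 0, -100, 0],
  [1, 0, 0, -130, 0],
  [1, 0, 0, -130, 0],
  [1, 0, 0, -130, 0],
])

```text
clock: 16.55
position: [483.8, -232.9, 167.8]
ee_rot: [0.101, 0.995, 0.001, -0.0]
contact_force: [-0.9, 0.8, -3.3]
gripper_width: 13.0
grasp_force: 58.7
```

```bash
python3 - <<'E'
from h import *
s=arm.read_state(); print(fr('wood',s['position']))
go('grey',0,36,39)
E
```

```text
[  2.2 -40.3]
grey 0 36 39 (array([ 77.1, 466.4, 129.3]), np.float64(2.4))
```

Request:
drive_tool([
  [1, 5, 30, 0, 1],
  [1, 12, 70, 0, 2.4],
  [1, 19, 115, 0, 2.4],
  [1, 26, 160, 0, 2.4],
  [1, 34, 207, 0, 2.4],
  [1, 42, 254, 0, 2.4],
  [1, 50, 301, 0, 2.4],
  [1, 57, 348, 0, 2.4],
  [1, 64, 390, 0, 2.4],
  [1, 71, 430, 0, 2.4],
  [1, 75, 454, 0, 2.4],
  [1, 77, 466, 0, 2.4],
])

```text
clock: 17.75
position: [501.3, 240.2, 165.2]
ee_rot: [0.121, 0.993, -0.002, -0.002]
contact_force: [-0.1, 0.1, -2.1]
gripper_width: 12.9
grasp_force: 58.9
```

Request:
drive_tool([
  [1, 0, 0, 0, 0],
  [1, 0, 0, 20, 0],
  [1, 0, 0, 55, 0],
  [1, 0, 0, 85, 0],
  [1, 0, 0, 105, 0],
  [1, 0, 0, 115, 0],
  [1, 0, 0, 120, 0],
  [1, 0, 0, 120, 0],
])

```text
clock: 18.55
position: [502.6, 238.1, 47.7]
ee_rot: [0.122, 0.993, -0.0, -0.0]
contact_force: [-0.3, 0.1, -1.9]
gripper_width: 12.9
grasp_force: 58.9
```

```bash
python3 - <<'E'
from h import *
go('grey',0,36,39)
E
```

```text
grey 0 36 39 (array([0.7, 1.3, 8.7]), np.float64(0.0))
```

Request:
drive_tool([
  [1, 0, 1, 5, 0],
  [1, 0, 1, 8, 0],
  [1, 0, 1, 9, 0],
  [1, 0, 1, 9, 0],
  [0.6, 0, 1, 9, 0],
  [0.4, 0, 1, 9, 0],
  [0.2, 0, 1, 9, 0],
  [0.2, 0, 1, 9, 0],
  [0.2, 0, 1, 0, 0],
  [0.2, 0, 1, -40, 0],
  [0.2, 0, 1, -90, 0],
  [0.2, 0, 1, -135, 0],
])

```text
clock: 19.75
position: [502.9, 239.6, 185.6]
ee_rot: [0.121, 0.993, 0.0, 0.001]
contact_force: [1.0, 1.2, 1.0]
gripper_width: 34.0
grasp_force: 0.0
```

```bash
python3 - <<'E'
from h import *
go('wood',8,-106.6,180,-1.6)
E
```

```text
wood 8 -106.6 180 (array([-101.3, -529.5,    5.5]), np.float64(1.5))
```

Request:
drive_tool([
  [0, -8, -40, 0, 1.5],
  [0, -17, -88, 0, 1.5],
  [0, -26, -136, 0, 1.5],
  [0, -35, -184, 0, 1.5],
  [0, -44, -232, 0, 1.5],
  [0, -53, -280, 0, 1.5],
  [0, -62, -328, 0, 1.5],
  [0, -71, -376, 0, 1.5],
  [0, -80, -420, 0, 1.5],
  [0, -88, -464, 0, 1.5],
  [0, -96, -505, 0, 1.5],
  [0, -101, -529, 0, 1.5],
])

```text
clock: 20.95
position: [472.6, -300.8, 183.5]
ee_rot: [0.136, 0.991, -0.0, 0.0]
contact_force: [-0.2, 0.2, 0.1]
gripper_width: 42.6
grasp_force: 0.0
```

Request:
drive_tool([
  [0, 0, 0, 0, 0],
  [0, 0, 0, 0, 0],
  [0, 0, 0, 0, 0],
])

```text
clock: 21.25
position: [473.1, -297.2, 183.2]
ee_rot: [0.134, 0.991, 0.0, 0.0]
contact_force: [0.3, 0.8, -0.1]
gripper_width: 42.7
grasp_force: 0.0
```

```bash
python3 - <<'E'
from h import *
s=arm.read_state(); a=arm.get_image('wrist'); b=arm.get_image('top'); print(s['gripper_width'])
c=cv2.resize(b[150:280,155:400],(640,340),interpolation=cv2.INTER_CUBIC)
cv2.imwrite('pics/a6.png',cv2.resize(np.vstack([a[:340],c]),(560,595)))
go('wood',8,-106.6,37.5,-1.6)
E
```

```text
42.74258877184087
wood 8 -106.6 37.5 (array([ -0.7,  -1.6, 145.7]), np.float64(0.1))
```

View pics/a6.png

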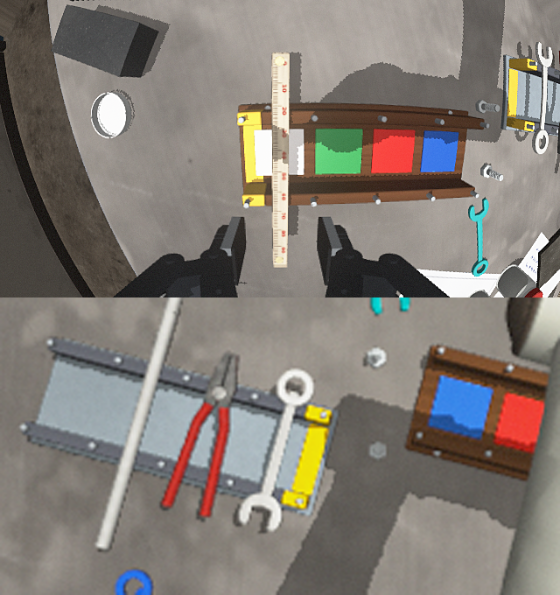

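The bar is well placed at (140,420). The rule is centred between the fingers at (281,160), and the yellow strip beside it is flat on the base.

Request:
drive_tool([
  [0.2, -1, -1.5, 40, 0],
  [0.2, -1, -1.5, 80, 0],
  [0.2, -1, -1.5, 108, 0],
  [0.2, -1, -1.5, 128, 0],
  [0.2, -1, -1.5, 138, 0],
  [0.2, -1, -1.5, 145.5, 0],
  [0.2, -1, -1.5, 145.5, 0],
  [0.4, -1, -1.5, 145.5, 0],
  [0.6, -1, -1.5, 145.5, 0],
  [0.8, -1, -1.5, 145.5, 0],
  [1, -1, -1.5, 145.5, 0],
  [1, -1, -1.5, 145.5, 0],
])

```text
clock: 22.55
position: [474.6, -299.9, 38.7]
ee_rot: [0.134, 0.991, -0.0, 0.001]
contact_force: [-0.5, 2.5, 6.2]
gripper_width: 16.2
grasp_force: 59.4
```

Request:
drive_tool([
  [1, 0, 0, 0, 0],
  [1, 0, 0, 0, 0],
  [1, 0, 0, 0, 0],
  [1, 0, 0, 0, 0],
  [1, 0, 0, -10, 0],
  [1, 0, 0, -30, 0],
  [1, 0, 0, -60, 0],
  [1, 0, 0, -100, 0],
  [1, 0, 0, -130, 0],
  [1, 0, 0, -130, 0],
  [1, 0, 0, -130, 0],
])

```text
clock: 23.65
position: [473.3, -299.5, 167.8]
ee_rot: [0.135, 0.991, 0.0, 0.0]
contact_force: [-0.2, -0.6, -2.6]
gripper_width: 16.5
grasp_force: 58.6
```

```bash
python3 - <<'E'
from h import *
s=arm.read_state(); print(fr('wood',s['position']))
go('grey',0,108,38.5)
E
```

```text
[   7.9 -107.5]
grey 0 108 38.5 (array([118.1, 599.1, 129.6]), np.float64(-1.5))
```

Request:
drive_tool([
  [1, 6, 30, 0, -0.5],
  [1, 14, 72, 0, -1.5],
  [1, 23, 118, 0, -1.5],
  [1, 32, 164, 0, -1.5],
  [1, 41, 210, 0, -1.5],
  [1, 50, 256, 0, -1.5],
  [1, 60, 302, 0, -1.5],
  [1, 69, 348, 0, -1.5],
  [1, 78, 394, 0, -1.5],
  [1, 87, 440, 0, -1.5],
  [1, 95, 480, 0, -1.5],
  [1, 100, 510, 0, -1.5],
])

```text
clock: 24.85
position: [512.1, 220.3, 165.2]
ee_rot: [0.121, 0.993, -0.001, -0.002]
contact_force: [0.7, -0.6, -1.3]
gripper_width: 16.0
grasp_force: 58.8
```

Request:
drive_tool([
  [1, 10, 50, 0, 0],
  [1, 18, 89, 0, 0],
  [1, 18, 89, 0, 0],
  [1, 18, 89, 25, 0],
  [1, 18, 89, 60, 0],
  [1, 18, 89, 90, 0],
  [1, 18, 89, 108, 0],
  [1, 18, 89, 118, 0],
  [1, 18, 89, 120, 0],
])

```text
clock: 25.75
position: [516.2, 307.8, 45.0]
ee_rot: [0.122, 0.993, -0.002, -0.002]
contact_force: [0.0, 0.3, -0.9]
gripper_width: 16.1
grasp_force: 58.9
```

```bash
python3 - <<'E'
from h import *
go('grey',0,108,38.5)
E
```

```text
grey 0 108 38.5 (array([-3. ,  2.4,  6.5]), np.float64(0.0))
```

Request:
drive_tool([
  [1, -2, 1, 3, 0],
  [1, -2, 1, 6, 0],
  [1, -2, 1, 8, 0],
  [1, -2, 1, 8, 0],
  [0.6, -2, 1, 8, 0],
  [0.4, -2, 1, 8, 0],
  [0.2, -2, 1, 8, 0],
  [0.2, -2, 1, 8, 0],
  [0.2, -2, 1, 0, 0],
  [0.2, -2, 1, -40, 0],
  [0.2, -2, 1, -90, 0],
  [0.2, -2, 1, -130, 0],
])

```text
clock: 26.95
position: [520.0, 309.9, 180.7]
ee_rot: [0.121, 0.993, 0.001, 0.001]
contact_force: [0.5, 1.9, 0.2]
gripper_width: 34.3
grasp_force: 0.0
```

Request:
drive_tool([
  [0.2, 0, -40, -20, 0],
  [0.2, 0, -85, -40, 0],
  [0.2, 0, -130, -40, 0],
  [0.2, 0, -130, -40, 0],
  [0.2, 0, -130, -40, 0],
  [0.2, 0, -130, -40, 0],
])

```text
clock: 27.55
position: [488.5, 184.1, 217.7]
ee_rot: [0.121, 0.993, 0.0, 0.0]
contact_force: [-0.3, -0.6, -0.4]
gripper_width: 34.0
grasp_force: 0.0
```

```bash
python3 - <<'E'
from h import *
s=arm.read_state(); cv2.imwrite('pics/w7.png',arm.get_image('wrist')); print(s['clock'],s['position'])
json.dump({k:np.array(s[k]).tolist() for k in('position','ee_rot')},open('w7.json','w'))
E
```

```text
27.55 [488.54210863 184.11119658 217.68344368]
```

View pics/w7.png

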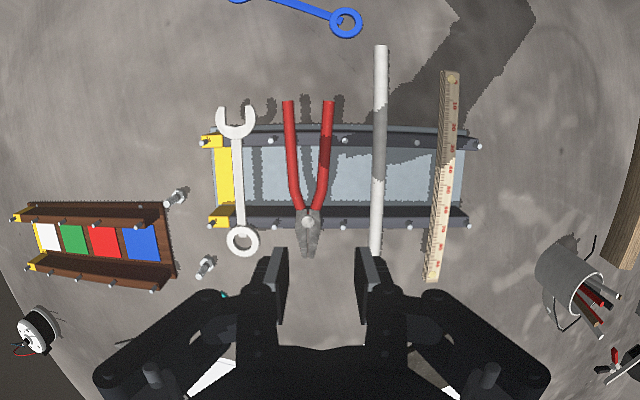

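All four lie flat across the grey rack: spanner (235,105)–(242,257), pliers (309,100)–(309,258), bar from (380,46), rule (450,71)–(432,281). I check the numbers.

```bash
python3 - <<'E'
from h import *
s=json.load(open('w7.json')); s={k:np.array(v) for k,v in s.items()}
for n,a,b,z in[('spanner',(235,105),(242,257),56),('pliers',(309,99),(309,258),60),('bar',(380.5,46),(376,250),63),('rule',(451,71),(432,281),62)]:
    A,B=fr('grey',wray(*a,z,s)),fr('grey',wray(*b,z,s)); d=B-A
    print(n,A,B,'mid',(A+B)/2,'ang',np.arctan2(d[1],d[0]).round(3))
E
```

```text
spanner [ -81.5 -107.2] [  85.3 -111. ] mid [   1.9 -109.1] ang -0.023
pliers [-85.  -33.1] [ 82.8 -34.5] mid [ -1.1 -33.8] ang -0.008
bar [-138.7   35. ] [71.9 38.3] mid [-33.4   36.65] ang 0.016
rule [-120.2  108.5] [115.9 110.7] mid [ -2.15 109.6 ] ang 0.009
```

All tools are within tolerance and the arm is clear, so I hand in.

```bash
python3 -c "
from bench import arm
print(arm.job_done())"
```

```text
the job is handed in; nothing more can be done
None
```

The job is handed in: spanner, pliers, bar and rule lie in reverse order on the grey rack, all within tolerance by the last wrist-camera measurement, with about 28 s used; no verdict came back.

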